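Index a sprung carriage to its middle station and lock it

ROBOT

A 6-joint arm with a two-finger parallel gripper is mounted at the origin on the work surface; the furniture and walls round the work are solid. World frame = base frame: x ahead of the robot, y to its left, z up, the work surface at z = 0. Lengths are in mm, angles in rad, forces in N, time in s.
With the tool pointing down it reaches from about 350 to 775 mm from the base axis. Payload 7.3 kg.
Tool frame: the origin (TCP) lies at the very end of the fingers, on their centre line; the grasp point (between the pads) lies 19 mm behind it; z points along the fingers, y is the line along which they close (so a half turn about z gives the same grasp; the last joint's range is limited). The gripper opens to 92 mm and grips with 3 to 60 N. Pads are 19 mm wide; open, the fingers measure 130 mm over their backs; the gripper's body (75 mm by 190 mm) begins 47 mm behind the grasp point.
Start: joints at [0.96, 0.342, 1.524, -0, 1.275, -0.146], TCP at [235.319, 469.333, 192.041] pointing down, gripper open.
Joint ranges: [-2.53, 2.53], [-0.77, 2.02], [0.04, 2.7], [-1, 4.14], [0.28, 2.66], [-3.11, 3.11]. Speed limits (rad/s): [2.57, 2.57, 3.14, 3.14, 3.14, 3.14].

INTERFACE

Orientations are given as [roll, pitch, yaw] about the fixed x, y, z axes, in that order (R = Rz(yaw) Ry(pitch) Rx(roll)).
In Python, from plant import bot gives the robot as it stands.
- The arm moves only by the tool jog_arm, never from a script. Its argument "targets" is a list of rows, each an object with "xyz": the shift along the tool's x, y, z as a fraction of full scale, a list of three; "spin": the turn about the tool's z as a fraction of full scale. In form: [{"xyz": [x, y, z], "spin": spin}, ...]. A call has exactly 10 rows; each row shifts and turns the commanded pose from where the row before left it, along the tool's axes as they then stand; what a row does not reach is not made up. Full scale, the value 1, is 80 mm for a shift and 0.1 rad for a turn. A row lasts 1/8 s, in which the tool goes at most 62.5 mm and 10.7 degrees, less where a joint would pass 70% of its speed; a pose out of reach is approached as far as the arm can. A call with a number of a shift or a turn outside -1 to 1 is refused whole. A call with a gripper value outside its range is refused whole. "gripper" is the opening in per cent of the stroke, from 0 (shut) to 100 (fully open), set as the call begins (left out, the last holds). The fingers move at their own pace and stop on an object; the grip force is fixed at half the most. Time passes only in rows, so rows that do not move let the fingers close, or fill a call up. It gives the time, the measured TCP pose, the force, the opening and the grip force at its end, in the units of the state.
- bot.get_obs(): the state, without advancing time (a new reading comes with each control period).
- bot.capture(name): name is "scene" or "top" or "wrist"; returns the picture (480x640x3 uint8, blue, green, red); there is no depth.
- bot.get_calibration(name): a dict with "vfov" (degrees; the focal length in pixels is half the picture's height over the tangent of half this angle, whatever the lens; pixels are square), "cx", "cy" (the principal point, pixels), "eye" and "rotation" of the camera in the world. Camera axes: x right, y down, z forward; pixel columns grow to the right and rows downward; lengths in mm; the calibration is good to about 2 mm. A picture is of the moment at which its call begins: read the wrist's pose just before it. get_calibration takes no time and is no camera call; for the wrist camera it gives the pose at the moment of the call.
- bot.close_job(): hands the job in; it is judged then, once.
The state is a dict: "time": time; "joint_positions": joint angles; "dq": joint speeds; "tau": joint torques, N m; "tool_pos": TCP position; "tcp_rot": TCP orientation; "contact_force": force on the tool from outside, world axes, zero at the start; "moment": the same for the moment, N m; "grip_width": finger opening in mm; "finger_force": force on a finger pad.
Only numpy, scipy, OpenCV 4.12 (cv2) and the standard library are available. Lean on these libraries where they do the work, as an engineer would, in place of code of your own. Each camera call takes 0.05 s, during which the arm holds its last target. There are 200 camera calls.

TASK

Set the indexing fixture to its middle station, ready for drilling: with the fingertips push the sprung carriage in by its upright end plate until the first of its two teeth has snapped past the plunger, but not the second, then let go so that it springs back and catches on the plunger pin. Once it rests there, push the lock bolt at the fixture's side fully home, until its head meets the guide block. Push gently, gripping and lifting nothing: do not pull the plunger knob, leave the work plate lying in the carriage and the things around where they are.

Things in the scene. Friction and masses are not known exactly. Their poses are not given: they have to be found in the camera images.
- indexer: Indexing fixture screwed to the bench: dark steel base plate 255 (x) x 120 (y) x 12 mm with a sprung aluminium carriage, a bridge and a lock bolt. Origin: base plate's middle (to 3 mm), on the bench. x: way the carriage is pushed in; y: to the lock bolt's side; z up. The bridge crosses the carriage at x = 10 to 50 mm; beam top 74 mm high, black plunger knob on it up to 108 mm.
- carriage (a joint): Carriage travel along the fixture's +x, m: 0 home, 0.040 middle station, 0.080 last station, 0.088 end stop. A spring (4 to 8 N) pushes it home. Two saw teeth on top catch on the plunger pin as it comes back: let go from 0.041 to 0.078 it rests at 0.040; past 0.081 it catches at 0.080 for good; before 0.040 it goes home. Teeth lift the pin at 0.016-0.041 and 0.056-0.081; push up to 15 N.
- push_face (a point): Centre of the outer face of the carriage's upright end plate: 70 mm wide (y), 12 mm thick (x), from 36 to 72 mm above the bench; the carriage's end lies flush under it, down to 18 mm. The point is 54 mm above the bench, moves with the carriage and at home lies at x = -125, y = 0 mm of the fixture. Push along the fixture's +x. Nothing stands before it.
- plunger (a joint): Lift of the spring plunger (steel pin 10 mm thick with a black knob, hanging through the bridge), m: 0 = down, its foot 1 mm above the carriage's top. A passing tooth (8 mm high) lifts it by 0.007. Not to be pulled by hand.
- pin_hole (a point): Foot of the plunger pin when it is down, in the middle of the bridge, 37 mm above the bench, at x = +30, y = 0 mm of the fixture.
- lock_bolt (a joint): Travel of the lock bolt along the fixture's -y, m: 0 = fully out, 0.016 = fully home, its head against the guide block. About 2.5 N of friction; stays where it is left. It enters a notch in the carriage's side only at the middle station; elsewhere it strikes the carriage at about 0.003.
- bolt_head (a point): Centre of the outer face of the lock bolt's round steel head (diameter 30, thickness 10 mm, axis level, 30 mm above the bench). Fully out it lies at x = -70, y = +86 mm of the fixture; it moves with the bolt. Push it along the fixture's -y. The base plate ends at y = +60 mm.
- plate_centre (a point): Centre of the loose brass work plate, 50 x 48 x 14 mm, lying in the carriage's seat behind the end plate (underside 36 mm above the bench). It rides along and is not to be picked up.
- hex_key: Hex key lying on the bench beside the fixture, 30 x 89 x 7 mm. Origin at the centre of its underside. A bystander.
- masking_tape: Roll of masking tape lying flat, diameter 105, height 24 mm. Origin at the centre of its underside. A bystander.
- red_bin: Small open red bin, 67 x 67 x 62 mm. Origin at the centre of its underside. A bystander.
- tape_measure: Yellow tape measure, 64 x 82 x 37 mm. Origin at the centre of its underside. A bystander.
- sanding_block: Wooden sanding block, 61 x 106 x 24 mm. Origin at the centre of its underside. A bystander.
Things that resemble listed ones, but are neither listed nor needed, are in the scene too. What is shaped like the part that bears plate_centre but white is not meant.

How it is judged (in metres and radians):
On the way, in this order (a step that is already met when the one before it is completed fails the run):
1. the carriage is pushed in until its first tooth has passed the plunger (value of joint carriage above 0.041 m), for 0.02 s.
2. the carriage is let go and has come back to rest on the plunger pin at the middle station (value of joint carriage between 0.036 and 0.0435 m and value of joint plunger below 0.002 m and velocity of joint carriage between -0.005 and 0.005 m/s and contact force between the fingers and indexer below 0.2 N), for 0.2 s.
3. the lock bolt is pushed home into the carriage's notch (value of joint carriage between 0.036 and 0.0435 m and value of joint lock_bolt above 0.0135 m), for 0.1 s.
At the end, for the whole second after the job is handed in: The carriage rests at the middle station (travel 36 to 43.5 mm) with the plunger down behind its first tooth (lift under 2 mm), the lock bolt is home (travel over 13.5 of 16 mm), and the work plate lies in the carriage (all of step 3 and value of joint plunger below 0.002 m and velocity of joint carriage between -0.005 and 0.005 m/s and z of plate_centre in the frame of push_face below -0.005 m and x of plate_centre in the frame of push_face below 0.049 m); the robot touches nothing.
It fails at once if the carriage was pushed on to the second tooth's catch (value of joint carriage above 0.079 m).
It fails at once if the plunger was pulled up by hand (lifted over 11.5 mm) (value of joint plunger above 0.0115 m).
It fails at once if the work plate left its seat in the carriage (moved over 8 mm in it or was lifted over 6 mm) (z of plate_centre in the frame of push_face above -0.005 m or x of plate_centre in the frame of push_face above 0.049 m or y of plate_centre in the frame of push_face above 0.008 m or y of plate_centre in the frame of push_face below -0.008 m).
It fails at once if the fixture was rammed or squeezed (over 45 N) (contact force between the fingers and indexer above 45 N).
It fails at once if a bystander was moved by more than 20 mm (distance of any of hex_key, masking_tape, red_bin, tape_measure, sanding_block from where it was at the start of the episode above 0.02 m).
It also fails if it takes over 45 s, if anything falls off the work surface, if the arm or the gripper's body presses on something with over 40 N, if the wrist force passes 120 N, or if a joint passes its speed limit or range.

## Working session

There is one attempt and no reset: what is moved stays moved. The work goes in short steps, Python scripts to look and compute and a tool call to move; the robot and the scene stay as the last step left them, time stands still between calls to the robot, and variables do not carry over. Pictures are saved under pics/ and viewed, at most 10 in all, crops included, and the job is handed in when it is done.

Besides the shell and the picture viewer there is one more tool, called as name(argument=value, ...) on one line, values as JSON. jog_arm: Moves the arm, as the interface text tells. Shift numbers are shares of 80 mm and turn numbers shares of 0.1 rad, none past 1 either way. Its arguments: {"type":"object","properties":{"targets":{"type":"array","items":{"type":"object","properties":{"xyz":{"type":"array","items":{"type":"number"}},"spin":{"type":"number"}}}},"gripper":{"type":"number"}},"required":["targets"]}

```bash
mkdir -p pics
python3 - <<'E'
from plant import bot
import cv2
for n in("scene","top"):
    cv2.imwrite(f"pics/{n}0.png",bot.capture(n)); print(n,bot.get_calibration(n))
o=bot.get_obs();print(o)
E
```

```text
scene {'vfov': 56.05066263075846, 'cx': 312.1434468096768, 'cy': 238.84366847834391, 'eye': array([-176.29627201, -645.65380338,  532.5452765 ]), 'rotation': array([-2.06257831, -0.01114718, -0.85344866])}
top {'vfov': 47.302244504909666, 'cx': 323.44634599913513, 'cy': 231.642041315431, 'eye': array([ 166.46172525, -124.67020157, 1324.71827342]), 'rotation': array([-2.90849119,  0.00642802, -1.58157401])}
{'time': 0.1, 'joint_positions': array([ 9.59977949e-01,  3.42618470e-01,  1.52488951e+00,  1.01889208e-05,
        1.27540720e+00, -1.46005135e-01]), 'dq': array([-0.00216853, -0.0031659 , -0.00253801,  0.00208557, -0.00129666,
       -0.00041453]), 'tau': array([ 1.34099646e-03, -4.32004201e+01, -2.44696158e+01,  7.18691759e-02,
        5.26249164e-02, -2.49855373e-05]), 'tool_pos': array([235.08431863, 468.98293396, 191.44360337]), 'tcp_rot': array([-3.14028562e+00, -2.02050031e-04,  2.67677631e+00]), 'contact_force': array([-0.15293646, -0.2087387 , -0.41029785]), 'moment': array([ 0.0208497 , -0.00945193,  0.01989182]), 'finger_force': 0.0, 'grip_width': 91.73736229478779}
```

View pics/scene0.png

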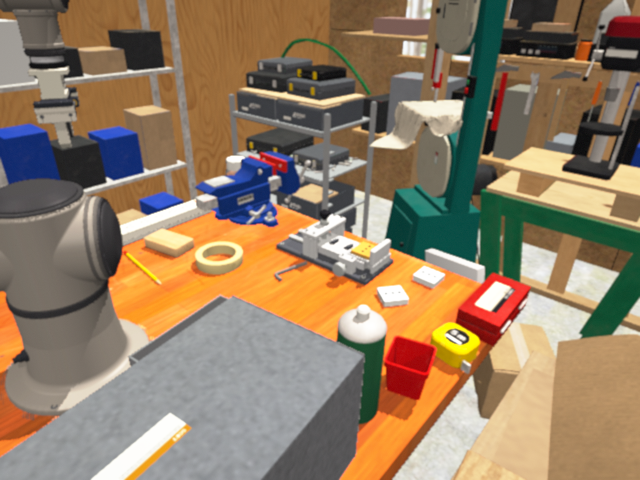

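View pics/top0.png

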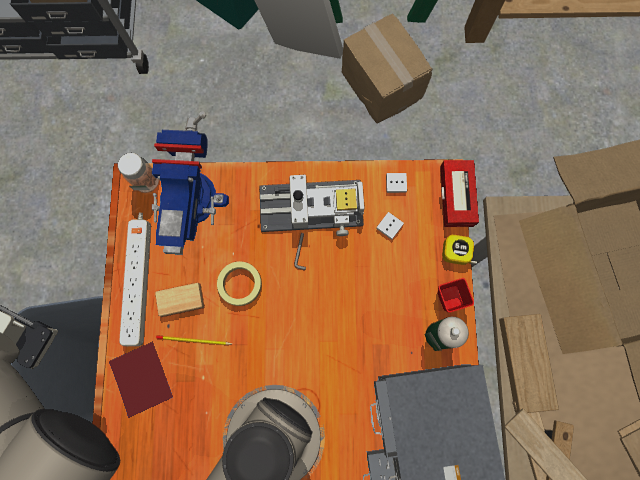

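The fixture lies with its end plate at right (360,205 in top), the knob at (298,195) and the bolt head at (343,233). The brass plate is at (346,198). White look-alike plates lie at (397,182) and (390,225), and these are not meant. I'll enlarge the crop to measure it.

```bash
cat > h.py <<'E'
from plant import bot
import cv2, numpy as np
from scipy.spatial.transform import Rotation as R
def ray(name,u,v,z,c=None):
    c=c or bot.get_calibration(name); f=240/np.tan(np.radians(c["vfov"]/2))
    d=R.from_euler("xyz",c["rotation"]).as_matrix()@np.array([(u-c["cx"])/f,(v-c["cy"])/f,1])
    e=np.array(c["eye"]); return e+d*(z-e[2])/d[2]
E
python3 - <<'E'
from h import *
im=cv2.imread("pics/top0.png")
cv2.imwrite("pics/crop.png",cv2.resize(im[165:245,250:375],None,fx=6,fy=6,interpolation=cv2.INTER_CUBIC))
E
```

```text
(no output)
```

View pics/crop.png

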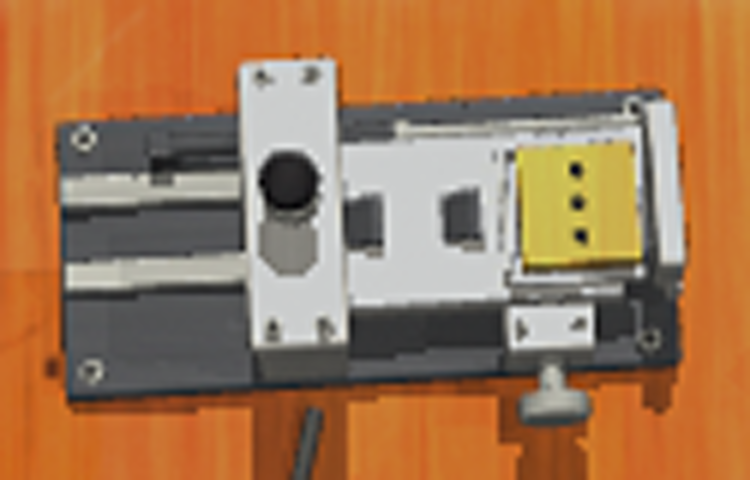

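Run:
```python
from h import *
c=bot.get_calibration("top")
g=lambda u,v,z:ray("top",250+(u-2.5)/6,165+(v-2.5)/6,z,c)[:2].round(1)
cor=np.array([g(*p,12) for p in[(57,124),(68,400),(680,362),(658,92)]]);print(cor,cor.mean(0))
scr=np.array([g(*p,12) for p in[(84,139),(91,371),(650,338),(632,105)]]);print(scr.mean(0))
for q in(cor,scr):
    d=(q[0]+q[1]-q[2]-q[3])/2; e=(q[1]+q[2]-q[0]-q[3])/2
    print(np.linalg.norm(d),np.arctan2(d[1],d[0]),np.linalg.norm(e),np.arctan2(e[1],e[0])-np.pi/2)
    x=d/np.linalg.norm(d);y=np.array([-x[1],x[0]]);m=cor.mean(0)
    print("face",m-125*x,"bolt",m-70*x+86*y)
print("face meas",g(670,100,72),g(687,291,72),"bolt",g(552,424,30),"knob",g(289,180,108))
for n,p in dict(key=(300,250),t=(240,284)).items(): print(n,ray("top",*p,5,c))
```

```text
[[ 600.1   41. ]
 [ 481.1   34.5]
 [ 494.1 -217.2]
 [ 610.9 -211.2]] [546.55  -88.225]
[549.075 -87.625]
252.23087142536696 1.6179928455186912 118.06554323764404 -4.659427527178746
face [ 552.44737486 -213.08580638] bolt [ 463.94829513 -162.20444548]
230.23988577134065 1.6209824610690398 100.65746370736748 -4.666176257121248
face [ 552.82063376 -213.06761753] bolt [ 464.16983404 -162.45106184]
face meas [ 587.2 -211.9] [ 507.9 -216.5] bolt [ 464.4 -163.5] knob [544.5 -61.3]
key [434.2291079 -61.4749081   5.       ]
t [351.98674364  83.99519689   5.        ]
```

jog_arm(gripper=0, targets=[{"xyz": [-0.5, 0.1, 0], "spin": 1}, {"xyz": [-0.5, 0.05, 0], "spin": 1}, {"xyz": [-0.5, 0, 0], "spin": 1}, {"xyz": [-0.5, -0.05, 0], "spin": 1}, {"xyz": [-0.5, -0.1, 0], "spin": 1}, {"xyz": [-0.5, -0.1, 0], "spin": 1}, {"xyz": [-0.5, -0.1, 0], "spin": 1}, {"xyz": [-0.5, -0.1, 0], "spin": 1}, {"xyz": [-0.5, -0.1, 0], "spin": 1}, {"xyz": [-0.5, -0.1, 0], "spin": 1}])

```text
time: 1.35
tool_pos: [429.8, 150.7, 191.7]
tcp_rot: [-3.141, 0.0, 1.673]
contact_force: [0.3, -0.1, 0.5]
grip_width: 1.0
finger_force: 0.0
```

jog_arm(targets=[{"xyz": [0, 0, 0], "spin": 0.53}, {"xyz": [-0.65, 0.165, 0], "spin": 0}, {"xyz": [-0.65, 0.165, 0], "spin": 0}, {"xyz": [-0.65, 0.165, 0], "spin": 0}, {"xyz": [-0.65, 0.165, 0], "spin": 0}, {"xyz": [-0.65, 0.165, 0], "spin": 0}, {"xyz": [-0.65, 0.165, 0], "spin": 0}, {"xyz": [-0.65, 0.165, 0], "spin": 0}, {"xyz": [-0.65, 0.165, 0], "spin": 0}, {"xyz": [0, 0, 0], "spin": 0}])

```text
time: 2.6
tool_pos: [557.2, -261.1, 190.4]
tcp_rot: [-3.14, -0.0, 1.62]
contact_force: [-0.4, 0.5, -0.6]
grip_width: 0.1
finger_force: 0.0
```

Run:
```python
from h import *
print(bot.get_calibration("wrist"))
cv2.imwrite("pics/w1.png",bot.capture("wrist"))
```

```text
{'vfov': 70.19911445669379, 'cx': 320.46798342608344, 'cy': 235.40478904412734, 'eye': array([ 553.81585158, -186.18216042,  383.95771641]), 'rotation': array([2.86506234e+00, 2.71311734e-03, 4.90914719e-02])}
```

View pics/w1.png

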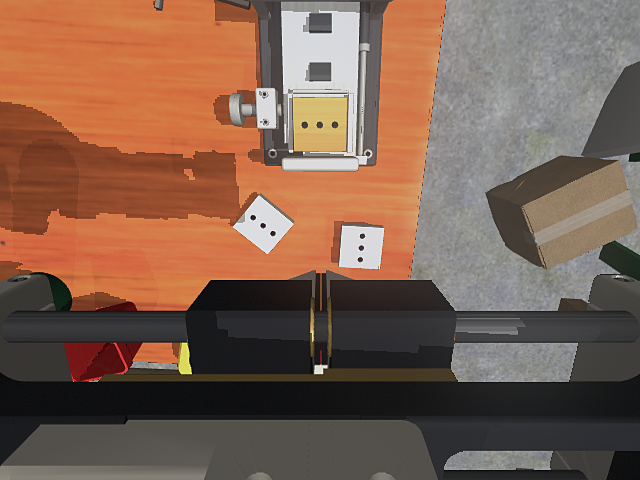

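Run:
```python
from h import *
c=bot.get_calibration("wrist")
a=ray("wrist",283,170.5,72,c);b=ray("wrist",358,170,72,c);print(a,b,(a+b)/2)
print("bolt",ray("wrist",230,109,30,c),ray("wrist",243,109,45,c))
print("bolt neck",ray("wrist",250,108,30,c))
for p in[(263,223),(361,246)]:print(ray("wrist",*p,14,c))
```

```text
[ 520.14681812 -213.32856728   72.        ] [ 587.66432044 -209.44487414   72.        ] [ 553.90556928 -211.38672071   72.        ]
bolt [ 462.7153249 -160.6262037   30.       ] [ 478.71022977 -161.0109047    45.        ]
bolt neck [ 482.24249372 -158.72233638   30.        ]
[ 492.86361261 -277.6677567    14.        ]
[ 604.26773318 -298.85964369   14.        ]
```

jog_arm(targets=[{"xyz": [0, -0.02, 0.59], "spin": 0}, {"xyz": [0, 0, 0.59], "spin": 0}, {"xyz": [0, 0, 0.59], "spin": 0}, {"xyz": [0, 0, 0], "spin": 0}, {"xyz": [0.1, 0, 0], "spin": 0}, {"xyz": [0.1, 0, 0], "spin": 0}, {"xyz": [0.1, 0, 0], "spin": 0}, {"xyz": [0, 0, 0], "spin": 0}, {"xyz": [0, 0, 0], "spin": 0}, {"xyz": [0, 0, 0], "spin": 0}])

```text
time: 3.9
tool_pos: [554.5, -234.1, 50.4]
tcp_rot: [3.141, 0.0, 1.623]
contact_force: [0.1, 0.1, -0.5]
grip_width: 0.1
finger_force: 0.0
```

jog_arm(targets=[{"xyz": [0.03, 0, 0], "spin": 0}, {"xyz": [0.03, 0, 0], "spin": 0}, {"xyz": [0.03, 0, 0], "spin": 0}, {"xyz": [0.03, 0, 0], "spin": 0}, {"xyz": [0.03, 0, 0], "spin": 0}, {"xyz": [0.03, 0, 0], "spin": 0}, {"xyz": [0.03, 0, 0], "spin": 0}, {"xyz": [0.03, 0, 0], "spin": 0}, {"xyz": [0, 0, 0], "spin": 0}, {"xyz": [0, 0, 0], "spin": 0}])

```text
time: 5.15
tool_pos: [553.5, -214.7, 50.4]
tcp_rot: [3.141, -0.0, 1.624]
contact_force: [-0.2, 0.7, -0.2]
grip_width: 0.5
finger_force: 0.0
```

Run:
```python
from h import *
print(bot.get_calibration("wrist"))
im=bot.capture("wrist"); cv2.imwrite("pics/w2.png",im)
```

```text
{'vfov': 70.19911445669379, 'cx': 320.46798342608344, 'cy': 235.40478904412734, 'eye': array([ 549.56756236, -139.76460912,  243.96349127]), 'rotation': array([2.86479473e+00, 1.28917084e-03, 5.31105910e-02])}
```

View pics/w2.png

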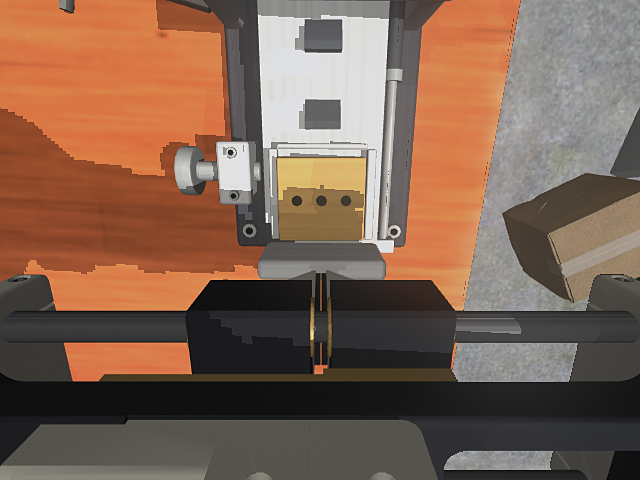

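Run:
```python
from h import *
c=bot.get_calibration("wrist")
for p in[(262,278,72),(384,278,72),(262,245,72),(384,245,72)]:print(p,ray("wrist",*p,c))if 0 else print(p,ray("wrist",*p,c)[:2])
print("bolt",ray("wrist",176,172,30,c))
print(bot.get_obs()["contact_force"])
# fixture screws z=12 at near end
print(ray("wrist",250,231,12,c),ray("wrist",394,231,12,c))
```

```text
(262, 278, 72) [ 521.51569811 -214.28904277]
(384, 278, 72) [ 587.62889426 -210.74220893]
(262, 245, 72) [ 521.39759114 -195.49644784]
(384, 245, 72) [ 585.68175596 -192.05684761]
bolt [ 461.04660436 -164.5385624    30.        ]
[ 0.09191613 -1.19304373 -0.48027273]
[ 503.0690463  -205.04615772   12.        ] [ 604.23408459 -199.63904789   12.        ]
```

jog_arm(targets=[{"xyz": [0.03, 0, 0], "spin": 0}, {"xyz": [0.03, 0, 0], "spin": 0}, {"xyz": [0.03, 0, 0], "spin": 0}, {"xyz": [0.03, 0, 0], "spin": 0}, {"xyz": [0, 0, 0], "spin": 0}, {"xyz": [0, 0, 0], "spin": 0}, {"xyz": [0, 0, 0], "spin": 0}, {"xyz": [0, 0, 0], "spin": 0}, {"xyz": [0, 0, 0], "spin": 0}, {"xyz": [0, 0, 0], "spin": 0}])

```text
time: 6.45
tool_pos: [552.9, -205.1, 50.4]
tcp_rot: [3.142, -0.0, 1.624]
contact_force: [-1.1, 0.2, -0.1]
grip_width: 0.3
finger_force: 0.0
```

Run:
```python
from h import *
c=bot.get_calibration("wrist")
im=bot.capture("wrist"); a=cv2.imread("pics/w2.png")
f=np.array([bot.capture("wrist") is None or bot.get_obs()["contact_force"] for _ in range(3)]);print(f)
cv2.imwrite("pics/w3.png",np.hstack([a[90:300,150:450],im[90:300,150:450]]))
```

```text
[[ 0.18607721  0.38184071  0.05169041]
 [-0.39759825 -0.0523838  -0.44493038]
 [ 0.61080608 -0.03022758 -0.2189148 ]]
```

View pics/w3.png

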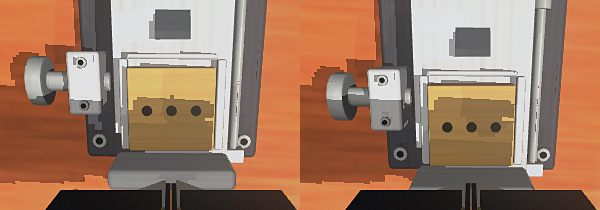

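Run:
```python
from h import *
c=bot.get_calibration("wrist");o=bot.get_obs()
f=240/np.tan(np.radians(c["vfov"]/2));M=R.from_euler("xyz",c["rotation"]).as_matrix()
for p in[o["tool_pos"],o["tool_pos"]+[0,10,0],[553,-212.5,72],[553,-212.5,54]]:
    q=M.T@(np.array(p)-c["eye"]);print(q[0]/q[2]*f+c["cx"],q[1]/q[2]*f+c["cy"])
def br(im,c):
    h=cv2.cvtColor(im,cv2.COLOR_BGR2HSV);m=cv2.inRange(h,(18,110,50),(32,255,255));m[260:]=0
    n,l,s,ce=cv2.connectedComponentsWithStats(m);k=1+s[1:,4].argmax()
    x,y,w,hh=s[k,:4];print(s[k]);return ray("wrist",x+w/2,y,50,c),ray("wrist",x+w/2,y+hh,50,c)
im=bot.capture("wrist");print(br(im,c))
c2=dict(c);c2["eye"]=np.array([549.56756236,-139.76460912,243.96349127]);c2["rotation"]=np.array([2.86479473,.00128917,.0531105911])
print(br(cv2.imread("pics/w2.png"),c2))
s=bot.capture("scene");cv2.imwrite("pics/s1.png",cv2.resize(s[190:300,260:410],None,fx=5,fy=5,interpolation=cv2.INTER_CUBIC))
```

```text
320.80115215063364 267.2953640471196
321.69425491057376 251.63776231992844
320.12320406273966 294.1553478118066
320.1924264381573 281.01704958169887
[ 278  177   88   23 1095]
(array([ 550.75491723, -150.98254177,   50.        ]), array([ 551.46496792, -164.04086614,   50.        ]))
[ 277  158   89   42 2670]
(array([ 550.44505807, -150.1969451 ,   50.        ]), array([ 551.71346748, -173.69087266,   50.        ]))
```

View pics/s1.png

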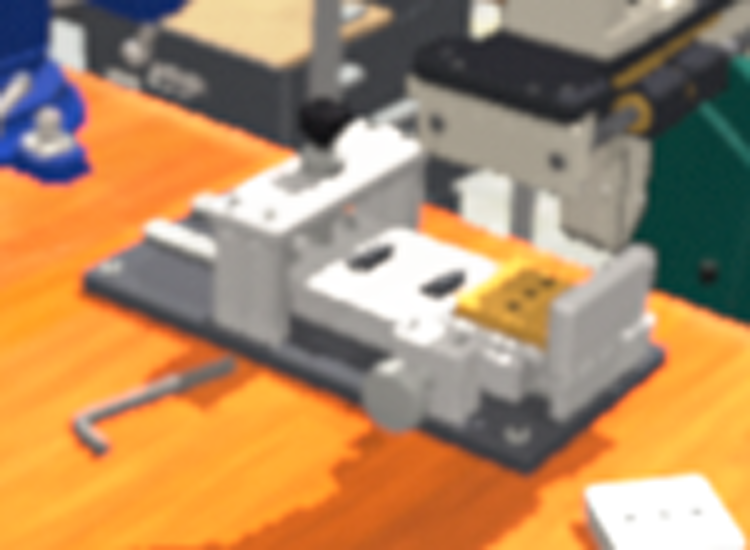

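Run:
```python
from h import *
c=bot.get_calibration("scene");o=bot.get_obs()
f=240/np.tan(np.radians(c["vfov"]/2));M=R.from_euler("xyz",c["rotation"]).as_matrix()
def pr(p):
    q=M.T@(np.array(p)-c["eye"]);return (np.array([q[0]/q[2]*f+c["cx"]-260,q[1]/q[2]*f+c["cy"]-190])*5).round()
t=o["tool_pos"];print(t,pr(t),pr(t+[0,0,66]))
print("face topcorners",pr([520,-213,72]),pr([587,-209.5,72]),"ctr",pr([553,-212,54]),"knob",pr([544,-59,108]),"bolt",pr([463,-162,30]))
```

```text
[ 552.92458631 -205.09212015   50.40660066] [591. 315.] [604. 177.]
face topcorners [567. 305.] [648. 246.] ctr [606. 313.] knob [320. 103.] bolt [381. 402.]
```

Run:
```python
from h import *
s=bot.capture("scene");w=bot.capture("wrist")
a=cv2.resize(s[180:280,330:430],(560,560),interpolation=cv2.INTER_NEAREST)
b=cv2.resize(w[225:385,290:350],(210,560),interpolation=cv2.INTER_NEAREST)
cv2.imwrite("pics/z1.png",np.hstack([a,b]))
```

```text
(no output)
```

View pics/z1.png

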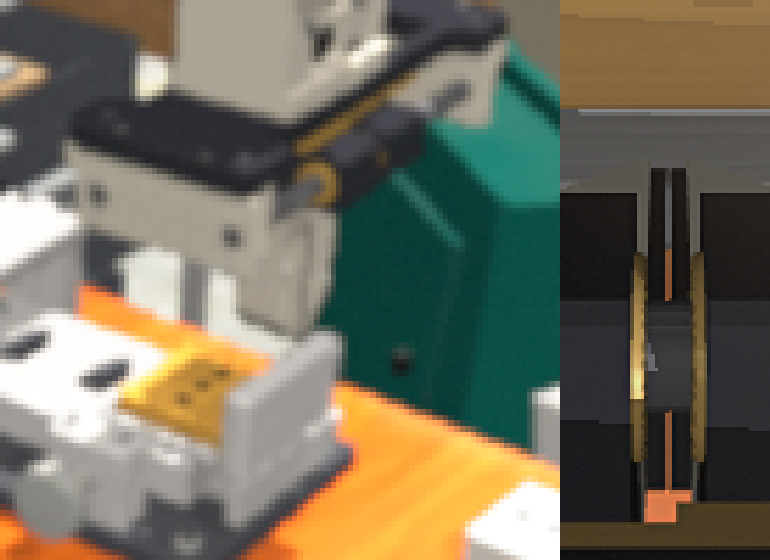

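Run:
```python
from h import *
c=bot.get_calibration("scene");o=bot.get_obs()
f=240/np.tan(np.radians(c["vfov"]/2));M=R.from_euler("xyz",c["rotation"]).as_matrix()
T=R.from_euler("xyz",o["tcp_rot"]).as_matrix()
def pr(p):
    q=M.T@(np.array(p)-c["eye"]);p=np.array([q[0]/q[2]*f+c["cx"],q[1]/q[2]*f+c["cy"]]);return ((p-[330,180])*5.6).round()
for l in[(-37,-95,-66),(37,-95,-66),(-37,95,-66),(0,0,0),(-9.5,-19,0),(9.5,-19,0),(9.5,-19,-60),(-9.5,-19,-60),(37,-19,-66)]:print(l,pr(o["tool_pos"]+T@np.array(l)))
print(o["tool_pos"],o["joint_positions"])
for k in[(544.5,-200.5,72),(552,-161,30)]:print(pr(k))
```

```text
(-37, -95, -66) [236. 382.]
(37, -95, -66) [ 56. 317.]
(-37, 95, -66) [492. 197.]
(0, 0, 0) [270. 408.]
(-9.5, -19, 0) [266. 436.]
(9.5, -19, 0) [223. 420.]
(9.5, -19, -60) [235. 279.]
(-9.5, -19, -60) [279. 294.]
(37, -19, -66) [173. 244.]
[ 552.93800846 -205.10639053   50.38131079] [-4.85159642e-01  5.98803772e-01  1.52135701e+00  8.37322745e-05
  1.02144919e+00 -5.38218598e-01]
[252. 363.]
[172. 416.]
```

jog_arm(targets=[{"xyz": [-0.2, 0, 0], "spin": 0}, {"xyz": [-0.3, 0, 0], "spin": 0}, {"xyz": [-0.2, 0, 0], "spin": 0}, {"xyz": [0, 0, 0], "spin": 0}, {"xyz": [0, 0, 0], "spin": 0}, {"xyz": [0, 0, 0], "spin": 0}, {"xyz": [0, 0, 0], "spin": 0}, {"xyz": [0, 0, 0], "spin": 0}, {"xyz": [0, 0, 0], "spin": 0}, {"xyz": [0, 0, 0], "spin": 0}])

```text
time: 8.1
tool_pos: [555.9, -261.0, 50.4]
tcp_rot: [3.142, -0.0, 1.624]
contact_force: [-0.3, 0.6, 0.3]
grip_width: 0.4
finger_force: 0.0
```

Run:
```python
from h import *
o=bot.get_obs();print(o["tool_pos"])
s=bot.capture("scene");t=bot.capture("top")
a=cv2.resize(s[170:290,330:450],(600,600),interpolation=cv2.INTER_CUBIC)
b=cv2.resize(t[150:270,330:370],(200,600),interpolation=cv2.INTER_CUBIC)
def px(n,p):
    c=bot.get_calibration(n);f=240/np.tan(np.radians(c["vfov"]/2));M=R.from_euler("xyz",c["rotation"]).as_matrix()
    q=M.T@(np.array(p)-c["eye"]);return np.array([q[0]/q[2]*f+c["cx"],q[1]/q[2]*f+c["cy"]])
p=(px("scene",o["tool_pos"])-[330,170])*5;print(p,(px("scene",o["tool_pos"]+[0,0,66])-[330,170])*5)
cv2.circle(a,tuple(int(v) for v in p),4,(0,0,255),-1)
cv2.imwrite("pics/z2.png",np.hstack([a,b]))
```

```text
[ 555.91778724 -260.95594917   50.41340911]
[357.96192919 456.93162419] [375.16118257 316.17060243]
```

View pics/z2.png

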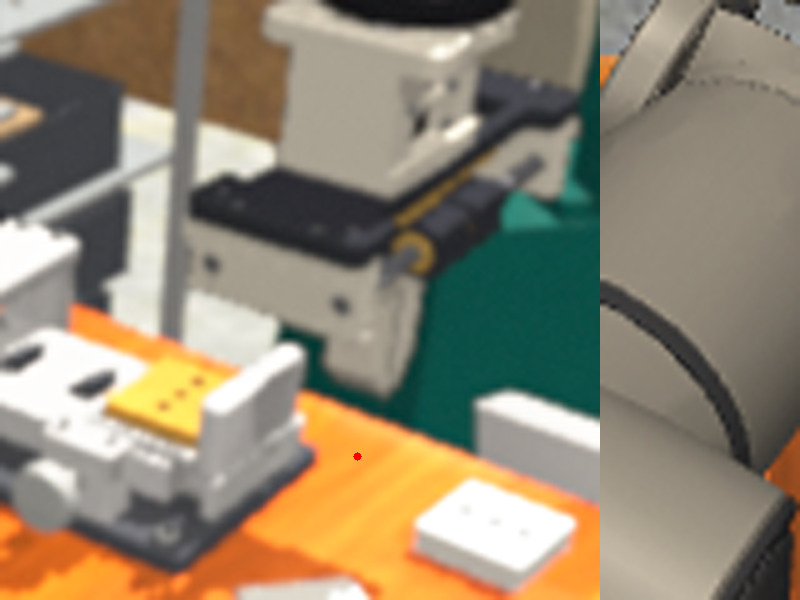

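The picture shows the fingertips about 30 mm above the reported TCP (tip near (370,385), TCP dot at (358,457)). They passed over the end plate, touching nothing. I'll go 32 mm lower and approach again.

jog_arm(targets=[{"xyz": [0, 0, 0.2], "spin": 0}, {"xyz": [0, 0, 0.2], "spin": 0}, {"xyz": [0.1, -0.01, 0], "spin": 0}, {"xyz": [0.1, 0, 0], "spin": 0}, {"xyz": [0.1, 0, 0], "spin": 0}, {"xyz": [0.1, 0, 0], "spin": 0}, {"xyz": [0.05, 0, 0], "spin": 0}, {"xyz": [0.05, 0, 0], "spin": 0}, {"xyz": [0.05, 0, 0], "spin": 0}, {"xyz": [0, 0, 0], "spin": 0}])

```text
time: 9.45
tool_pos: [553.2, -217.8, 18.8]
tcp_rot: [3.14, 0.001, 1.624]
contact_force: [-0.8, -3.6, 1.2]
grip_width: 0.5
finger_force: 2.0
```

jog_arm(targets=[{"xyz": [0.05, 0, 0], "spin": 0}, {"xyz": [0.05, 0, 0], "spin": 0}, {"xyz": [0.05, 0, 0], "spin": 0}, {"xyz": [0.05, 0, 0], "spin": 0}, {"xyz": [0.05, 0, 0], "spin": 0}, {"xyz": [0.05, 0, 0], "spin": 0}, {"xyz": [0.05, 0, 0], "spin": 0}, {"xyz": [0.05, 0, 0], "spin": 0}, {"xyz": [0.05, 0, 0], "spin": 0}, {"xyz": [0, 0, 0], "spin": 0}])

```text
time: 10.7
tool_pos: [551.5, -182.2, 18.9]
tcp_rot: [3.14, 0.002, 1.624]
contact_force: [-0.1, -6.6, 0.1]
grip_width: 0.3
finger_force: 2.9
```

Run:
```python
from h import *
c=bot.get_calibration("wrist");im=bot.capture("wrist");print(bot.get_obs()["contact_force"],c["eye"])
h=cv2.cvtColor(im,cv2.COLOR_BGR2HSV);m=cv2.inRange(h,(18,110,50),(32,255,255));m[268:]=0
n,l,s,ce=cv2.connectedComponentsWithStats(m);k=1+s[1:,4].argmax();x,y,w,hh=s[k,:4];print(s[k],ray("wrist",x+w/2,y,50,c))
cv2.imwrite("pics/w5.png",im)
```

```text
[ 0.29200377 -7.20042809  0.18734136] [ 547.31135638 -106.97381157  212.29334384]
[ 269  136  108  100 8038] [ 548.46162092 -106.1471757    50.        ]
```

jog_arm(targets=[{"xyz": [0.04, 0, 0], "spin": 0}, {"xyz": [0.04, 0, 0], "spin": 0}, {"xyz": [0.04, 0, 0], "spin": 0}, {"xyz": [0, 0, 0], "spin": 0}, {"xyz": [0, 0, 0], "spin": 0}, {"xyz": [-0.05, 0, 0], "spin": 0}, {"xyz": [-0.05, 0, 0], "spin": 0}, {"xyz": [-0.1, 0, 0], "spin": 0}, {"xyz": [-0.2, 0, 0], "spin": 0}, {"xyz": [-0.2, 0, 0], "spin": 0}])

```text
time: 12.0
tool_pos: [552.7, -220.1, 18.1]
tcp_rot: [-3.141, -0.001, 1.624]
contact_force: [0.1, 0.1, -0.2]
grip_width: 0.3
finger_force: 0.0
```

Run:
```python
from h import *
print(bot.get_obs()["tool_pos"],bot.get_obs()["contact_force"])
c=bot.get_calibration("wrist");im=bot.capture("wrist")
h=cv2.cvtColor(im,cv2.COLOR_BGR2HSV);m=cv2.inRange(h,(18,110,50),(32,255,255));m[268:]=0
n,l,s,ce=cv2.connectedComponentsWithStats(m);k=1+s[1:,4].argmax();x,y,w,hh=s[k,:4];print(s[k],ray("wrist",x+w/2,y,50,c))
cv2.imwrite("pics/w6.png",im)
```

```text
[ 552.71057155 -220.10315607   18.13612612] [ 0.0678388   0.06887314 -0.19374607]
[  268    56   114   112 11721] [ 548.73352837 -111.18326547   50.        ]
```

View pics/w6.png

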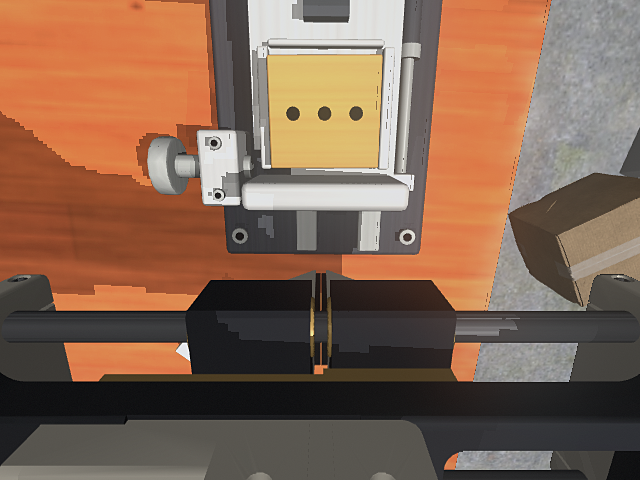

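The carriage rests at about 40 mm: the brass far edge moved from y=-150.5 to -111. The hand is free of it. Next is the bolt; its head is at (148–190,165) in this picture.

jog_arm(targets=[{"xyz": [0, 0, 0], "spin": 0}, {"xyz": [-0.1, 0, 0], "spin": 0}, {"xyz": [0, -0.55, 0], "spin": 0}, {"xyz": [0, -0.55, 0], "spin": 0}, {"xyz": [0, -0.55, 0], "spin": 0}, {"xyz": [0.3, 0, 0], "spin": 0}, {"xyz": [0.3, 0, 0], "spin": 0}, {"xyz": [0.27, 0, 0], "spin": 0}, {"xyz": [0, 0, 0], "spin": 0}, {"xyz": [0, 0, 0], "spin": 0}])

```text
time: 13.3
tool_pos: [418.3, -165.6, 18.6]
tcp_rot: [3.141, 0.001, 1.624]
contact_force: [0.2, 0.6, 0.5]
grip_width: 0.3
finger_force: 0.0
```

Run:
```python
from h import *
o=bot.get_obs();print(o["tool_pos"],o["contact_force"])
c=bot.get_calibration("wrist");c["eye"]=c["eye"]  # bolt from w6, pose there:
d=dict(c);d["eye"]=c["eye"]+np.array([552.71,-220.10,18.14])-o["tool_pos"]
print(ray("wrist",148,165,30,d),ray("wrist",188,166,30,d))
```

```text
[ 418.33731157 -165.56677106   18.61106055] [0.18964849 0.6258376  0.46884163]
[ 459.24338303 -163.32459106   30.        ] [ 480.09144334 -162.72007138   30.        ]
```

jog_arm(targets=[{"xyz": [0.03, 0, 0.07], "spin": 0}, {"xyz": [0, 0, 0.07], "spin": 0}, {"xyz": [0, 0, 0.07], "spin": 0}, {"xyz": [0, 0, 0.07], "spin": 0}, {"xyz": [0, 0, 0], "spin": 0}, {"xyz": [0, 0.08, 0], "spin": 0}, {"xyz": [0, 0.08, 0], "spin": 0}, {"xyz": [0, 0.08, 0], "spin": 0}, {"xyz": [0, 0, 0], "spin": 0}, {"xyz": [0, 0, 0], "spin": 0}])

```text
time: 14.55
tool_pos: [436.8, -161.4, -4.0]
tcp_rot: [-3.141, -0.0, 1.624]
contact_force: [-0.1, -0.2, -0.2]
grip_width: 0.2
finger_force: 0.0
```

jog_arm(targets=[{"xyz": [0, 0.03, 0], "spin": 0}, {"xyz": [0, 0.03, 0], "spin": 0}, {"xyz": [0, 0.03, 0], "spin": 0}, {"xyz": [0, 0.03, 0], "spin": 0}, {"xyz": [0, 0.03, 0], "spin": 0}, {"xyz": [0, 0.03, 0], "spin": 0}, {"xyz": [0, 0.03, 0], "spin": 0}, {"xyz": [0, 0, 0], "spin": 0}, {"xyz": [0, 0, 0], "spin": 0}, {"xyz": [0, 0, 0], "spin": 0}])

```text
time: 15.8
tool_pos: [453.7, -160.6, -4.0]
tcp_rot: [3.141, -0.0, 1.624]
contact_force: [-2.2, -0.5, -0.4]
grip_width: 0.2
finger_force: 0.8
```

```bash
cat > b.py <<'E'
from h import *
c=bot.get_calibration("wrist");im=bot.capture("wrist");o=bot.get_obs();print(o["contact_force"])
f=240/np.tan(np.radians(c["vfov"]/2));M=R.from_euler("xyz",c["rotation"]).as_matrix()
for n,p in dict(head=(463,-162.5,30),home=(479,-161.7,30),guide=(494,-161,30)).items():
    q=M.T@(np.array(p)-c["eye"]);print(n,q[:2]/q[2]*f+[c["cx"],c["cy"]])
E
python3 b.py
```

```text
[-1.23685865 -0.0440115  -0.04849255]
head [338.77384162 295.74695352]
home [370.10911199 295.85346323]
guide [399.47652469 296.04253171]
```

jog_arm(targets=[{"xyz": [0, 0.02, 0], "spin": 0}, {"xyz": [0, 0.02, 0], "spin": 0}, {"xyz": [0, 0.02, 0], "spin": 0}, {"xyz": [0, 0, 0], "spin": 0}, {"xyz": [0, 0, 0], "spin": 0}, {"xyz": [0, 0, 0], "spin": 0}, {"xyz": [0, 0, 0], "spin": 0}, {"xyz": [0, 0, 0], "spin": 0}, {"xyz": [0, 0, 0], "spin": 0}, {"xyz": [0, 0, 0], "spin": 0}])

```text
time: 17.1
tool_pos: [458.6, -160.4, -4.0]
tcp_rot: [3.141, -0.0, 1.624]
contact_force: [-0.5, -0.2, -0.3]
grip_width: 0.3
finger_force: 0.3
```

jog_arm(targets=[{"xyz": [0, 0.02, 0], "spin": 0}, {"xyz": [0, 0.02, 0], "spin": 0}, {"xyz": [0, 0, 0], "spin": 0}, {"xyz": [0, 0, 0], "spin": 0}, {"xyz": [0, 0, 0], "spin": 0}, {"xyz": [0, 0, 0], "spin": 0}, {"xyz": [0, 0, 0], "spin": 0}, {"xyz": [0, 0, 0], "spin": 0}, {"xyz": [0, 0, 0], "spin": 0}, {"xyz": [0, 0, 0], "spin": 0}])

```text
time: 18.35
tool_pos: [461.7, -160.3, -4.0]
tcp_rot: [3.142, -0.0, 1.624]
contact_force: [-0.9, -0.9, -0.2]
grip_width: -0.1
finger_force: 0.9
```

jog_arm(targets=[{"xyz": [0, 0.015, 0], "spin": 0}, {"xyz": [0, 0.015, 0], "spin": 0}, {"xyz": [0, 0, 0], "spin": 0}, {"xyz": [0, 0, 0], "spin": 0}, {"xyz": [0, 0, 0], "spin": 0}, {"xyz": [0, 0, 0], "spin": 0}, {"xyz": [0, 0, 0], "spin": 0}, {"xyz": [0, 0, 0], "spin": 0}, {"xyz": [0, 0, 0], "spin": 0}, {"xyz": [0, 0, 0], "spin": 0}])

```text
time: 19.6
tool_pos: [464.1, -160.1, -4.0]
tcp_rot: [3.141, -0.0, 1.624]
contact_force: [-1.4, -1.4, 0.4]
grip_width: 0.7
finger_force: 0.7
```

jog_arm(targets=[{"xyz": [0, 0.015, 0], "spin": 0}, {"xyz": [0, 0.015, 0], "spin": 0}, {"xyz": [0, 0, 0], "spin": 0}, {"xyz": [0, 0, 0], "spin": 0}, {"xyz": [0, 0, 0], "spin": 0}, {"xyz": [0, 0, 0], "spin": 0}, {"xyz": [0, 0, 0], "spin": 0}, {"xyz": [0, 0, 0], "spin": 0}, {"xyz": [0, 0, 0], "spin": 0}, {"xyz": [0, 0, 0], "spin": 0}])

```text
time: 20.85
tool_pos: [464.8, -160.0, -4.2]
tcp_rot: [-3.138, -0.001, 1.624]
contact_force: [-7.7, -2.8, 3.5]
grip_width: 0.6
finger_force: 4.1
```

jog_arm(targets=[{"xyz": [0, 0.01, 0], "spin": 0}, {"xyz": [0, 0, 0], "spin": 0}, {"xyz": [0, -0.1, 0], "spin": 0}, {"xyz": [0, -0.3, 0], "spin": 0}, {"xyz": [0, -0.3, 0], "spin": 0}, {"xyz": [-0.4, 0, -0.4], "spin": 0}, {"xyz": [-0.4, 0, -0.4], "spin": 0}, {"xyz": [-0.4, 0, -0.4], "spin": 0}, {"xyz": [0, 0, 0], "spin": 0}, {"xyz": [0, 0, 0], "spin": 0}])

```text
time: 22.1
tool_pos: [416.0, -257.9, 91.3]
tcp_rot: [-3.141, -0.001, 1.624]
contact_force: [-0.8, 0.1, -0.5]
grip_width: 0.5
finger_force: 0.0
```

Run:
```python
from h import *
o=bot.get_obs();print(o["tool_pos"],o["contact_force"])
c=bot.get_calibration("wrist");im=bot.capture("wrist");cv2.imwrite("pics/w7.png",im)
f=240/np.tan(np.radians(c["vfov"]/2));M=R.from_euler("xyz",c["rotation"]).as_matrix()
# saturation profile along the bolt axis at z=30 (head face 463 out / 479 home), grey = low saturation
S=cv2.cvtColor(im,cv2.COLOR_BGR2HSV)[...,1]
for x in range(452,512,2):
    q=M.T@(np.array([x,-162.5+.053*(x-463)+0,30])-c["eye"]);u,v=q[:2]/q[2]*f+[c["cx"],c["cy"]]
    u,v=int(round(u)),int(round(v));print(x,u,v,S[v-2:v+3,u].mean() if 0<=v<480 and 0<=u<640 else None)
h=cv2.cvtColor(im,cv2.COLOR_BGR2HSV);m=cv2.inRange(h,(18,110,50),(32,255,255));m[268:]=0
n,l,s,ce=cv2.connectedComponentsWithStats(m);k=1+s[1:,4].argmax();x,y,w,hh=s[k,:4];print(s[k],ray("wrist",x+w/2,y,50,c),ray("wrist",x+w/2,y+hh,50,c))
```

```text
[ 415.96640265 -257.8741466    91.32559279] [-0.80620784  0.09436833 -0.49418199]
452 379 112 177.2
454 382 112 177.6
456 385 112 176.2
458 388 112 176.0
460 391 112 175.2
462 393 112 174.4
464 396 112 174.4
466 399 112 172.6
468 402 112 171.6
470 405 112 171.2
472 408 112 169.6
474 410 112 168.6
476 413 112 168.2
478 416 112 154.6
480 419 112 57.6
482 422 112 52.2
484 425 112 49.4
486 428 112 10.4
488 430 112 10.4
490 433 112 10.8
492 436 112 9.6
494 439 112 10.2
496 442 112 38.6
498 445 112 11.2
500 447 112 6.6
502 450 112 4.8
504 453 112 4.8
506 456 112 4.8
508 459 112 5.8
510 462 112 6.0
[ 501   28   90   82 6075] [ 545.57969476 -111.00327509   50.        ] [ 556.50023633 -157.54718919   50.        ]
```

The bolt head's face is now at x≈478.5, against 462 when it was out, so the bolt is home. The carriage is unchanged (brass edge at -111) and the hand is clear, so I'm handing it in.

```bash
python3 -c "
from plant import bot
print(bot.close_job())"
```

```text
the job is handed in; nothing more can be done
None
```

The job is handed in, though its judgement was not shown: by camera, the carriage rests on the plunger at the middle station (about 40 mm), the lock bolt is pushed home (about 16 mm), the work plate lies in its seat, and the arm is clear.

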